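Get the film loupe out of the case that serves as a stand

TASK

A tin and an ink jar stand on the clear lid of the loupe case: set both upright in the steel tray, then swing the lid up past its balance point so that it stays open, lift out the loupe and stand it upright on the light box, centred over the rectangular window of its black mask (not the round one). Then shut the lid again and put the tin and the jar back on the lid, each on the spot where it stood at the start. Keep the tin and the jar upright all the time.

Things in the scene. Friction and masses are not known exactly. Their poses are not given: they have to be found in the camera images.
- case: wooden case, fixed to the bench, 140 x 220 x 60 mm (x, y, z), walls and floor 5 mm, open at the top under a clear lid. Origin: centre of its underside; x points from the front (tab side) to the hinge, y along the hinge, z up. The hinge axis is parallel to y, at x +70 mm, z 60 mm. Inside stand the loupe and a low white plastic ring (film core, 48 mm across, 16 mm high, not needed), side by side
- lid (a joint): hinge of the clear lid (140 x 220 mm, 6 mm thick, 150 g, lying on the case, upper face 66 mm above the bench). 0 is shut, grows as the front edge rises and swings back; stop at 1.9 rad, where it stays open by its own weight. Balance at about 1.55 rad: below that it falls shut, beyond it falls open, softly damped; no latch, no spring
- lid_tab (a point): grip point on the dark wooden pull tab in the middle of the lid's front edge. The tab is 38 mm long (standing out from the edge), 20 mm wide along the hinge direction, 10 mm thick; this point lies on its centre line, 26 mm out from the lid's edge and 166 mm from the hinge axis (3 mm above the hinge axis when shut). It turns with the lid
- tin_mid (a point): plain round metal tin, 57 mm diameter, 48 mm high, loose, standing on the lid at the start; this point is its centre, half-way up; z is its axis
- jar_mid (a point): amber glass ink jar with a black screw cap and paper label, body 44 mm diameter up to 44 mm, cap 36 mm diameter from 50 mm to the top, 66 mm high, loose, standing on the lid at the start; this point is its centre, half-way up (33 mm over its foot); z is its axis
- loupe_mid (a point): black round magnifier (loupe) with a glass top and a thin steel band, 41 mm diameter, 52 mm high, loose, standing in the case on its floor; this point is its centre, half-way up; z is its axis
- tray: flat steel tray, fixed, 160 x 190 mm (x, y), rim 10 mm high, walls and floor 4 mm. Origin: centre of its underside. A marker pen (11 mm thick) lies in it along y at about x +64 mm; the rest is free
- frame_window (a point): centre of the bright rectangular window (30 x 42 mm) in a black mask plate (76 x 76 x 2 mm) fixed on the light box, at the plate's upper face, 32 mm above the bench: the loupe's place; the window is printed flush, not a hole; z up
- disc_window (a point): centre of the bright round window (34 mm across) in the other black mask plate of the same size on the light box: not to be used; z up
Not all that is in view belongs to the job. There is more than one size of the part that bears tin_mid; the job needs the largest. Of the things that look like the tray, take the one that is nearest to the robot's base at the start.

How it is judged:
On the way, in this order (a step that is already met when the one before it is completed fails the run):
1. tin and jar both stand upright in the tray (x of tin_mid in the frame of tray between -0.07 and 0.07 m and y of tin_mid in the frame of tray between -0.085 and 0.085 m and z of tin_mid in the frame of tray below 0.04 m and angle between each of tin_mid, jar_mid's own z axis and vertical below 0.15 rad and x of jar_mid in the frame of tray between -0.07 and 0.07 m and y of jar_mid in the frame of tray between -0.085 and 0.085 m and z of jar_mid in the frame of tray below 0.049 m and linear speed of each of tin, jar below 0.02 m/s), for 0.2 s.
2. the lid stands open past its balance point, tin and jar still in the tray (value of joint lid above 1.7 rad and x of tin_mid in the frame of tray between -0.07 and 0.07 m and y of tin_mid in the frame of tray between -0.085 and 0.085 m and z of tin_mid in the frame of tray below 0.04 m and angle between each of tin_mid, jar_mid's own z axis and vertical below 0.15 rad and x of jar_mid in the frame of tray between -0.07 and 0.07 m and y of jar_mid in the frame of tray between -0.085 and 0.085 m and z of jar_mid in the frame of tray below 0.049 m), for 0.3 s.
3. the loupe stands upright over the rectangular window (horizontal distance between loupe_mid and frame_window below 0.012 m and z of loupe_mid in the frame of frame_window between 0.021 and 0.03 m and angle between loupe_mid's own z axis and vertical below 0.1 rad and linear speed of loupe below 0.02 m/s), for 0.2 s.
At the end, for the whole second after the job is handed in: The loupe stands upright on the mask, centred over the rectangular window within 12 mm; the lid is shut (below 0.04 rad); tin and jar stand upright on the lid, each within 15 mm of where it stood at the start; all at rest (all of step 3 and distance of each of tin_mid, jar_mid from where it was at the start of the episode below 0.015 m and angle between each of tin_mid, jar_mid's own z axis and vertical below 0.1 rad and value of joint lid below 0.04 rad and linear speed of each of tin, jar below 0.02 m/s); the robot touches nothing.
It fails at once if the tin or the jar is tipped by more than about 35 degrees (angle between any of tin_mid, jar_mid's own z axis and vertical above 0.6 rad).
It also fails if it takes over 144 s, if anything falls off the work surface, if the arm or the gripper's body presses on something with over 40 N, if the wrist force passes 120 N, or if a joint passes its speed limit or range.

ROBOT

A 6-joint arm with a two-finger parallel gripper is mounted at the origin on the work surface. World frame = base frame: x ahead of the robot, y to its left, z up, the work surface at z = 0. Lengths are in m, angles in rad, forces in N, time in s.
With the tool pointing down it reaches from about 0.35 to 0.85 m from the base axis. Payload 8.1 kg.
Tool frame: the origin (TCP) lies at the very end of the fingers, on their centre line; the grasp point (between the pads) lies 19 mm behind it; z points along the fingers, y is the direction in which the jaws open and shut (so a half turn about z gives the same grasp; the last joint's range is limited). The gripper opens to 93 mm and grips with 3 to 60 N. Pads are 15 mm wide; open, the fingers measure 128 mm over their backs; the gripper's body (75 mm by 188 mm) begins 65 mm behind the grasp point.
Start: joints at [-1.324, 0.13, 1.488, -0, 1.523, -0.085], TCP at [0.195, -0.567, 0.185] pointing down, gripper open.
Joint ranges: [-2.96, 2.96], [-0.89, 2.26], [0.02, 2.5], [-1.34, 4.48], [0, 2.73], [-2.66, 2.66]. Speed limits (rad/s): [2.39, 2.39, 2.79, 3.14, 3.14, 3.14].

INTERFACE

Orientations are given as a rotation vector (axis times angle).
In Python, from plant import * gives the robot as it stands.
- The arm moves only by the tool apply_moves, never from a script. Its argument "commands" is one flat list of numbers, 7 for each row, row after row: the shift along the world's x, y, z in cm, then the turn, a rotation vector about the world's x, y, z in rad, then the finger opening in cm, from 0 to 9.3. A call has 1 to 8 rows; each row shifts and turns the pose as measured when the row begins; what a row does not reach is not made up. A row lasts 1/8 s, in which the tool goes at most 62.5 mm and 10.7 degrees, less where a joint would pass 70% of its speed; a pose out of reach is approached as far as the arm can. A call with a gripper value outside its range is refused whole. The fingers move at their own pace and stop on an object; "squeeze" is the grip in N (left out, the last holds). Time passes only in rows, so rows that do not move let the fingers close. It gives the time, the measured TCP pose, the force and the opening at its end, in the units of the state.
- read_state(): the state, without advancing time (a new reading comes with each control period).
- read_camera(name): name is "side" or "top" or "wrist"; returns (picture, depth): 480x640x3 uint8, blue, green, red; 480x640 float32, m along the optical axis (not along the pixel's ray), 0 where there is no reading.
- camera_model(name): a dict with "intrinsics" (3x3 intrinsics, pixels), "R" (3x3) and "t" (3): a world point X has camera coordinates R X + t. Camera axes: x right, y down, z forward; pixel columns grow to the right and rows downward; lengths in m; the calibration is good to about 2 mm. The wrist camera is an equidistant fisheye: a pixel r from the principal point sees the ray r / f radians off the axis. A picture is of the moment at which its call begins: read the wrist's pose just before it. camera_model takes no time and is no camera call; for the wrist camera it gives the pose at the moment of the call.
- close_job(): hands the job in, once; it reports no verdict.
Trained networks look in the newest picture that a camera, given by its name, has taken for a name from the list of things; names that differ only in an ending like _2 or _b are one class to them, and where a whole thing is asked for, a point or a joint stands for the part that bears it (a point fixed in the world has none). Each returns a list of dicts, best first, with "conf" (0 to 1); they miss things now and then, are a little off and sometimes report something else, mostly with a low value. They report only what shows in the picture. A call takes as long as a camera call. They do not tell look-alikes from the thing itself.
- find_in(query, camera): "point" ([x, y, z] in m, in the coordinates of the camera as it stood for that picture, good to about 4 mm: the middle of the surface that is visible of it).
- cut_out(query, camera): "mask" (480x640 bool, what is visible of it).
- spot_point(query, camera): "point" ([x, y, z] in m, in the coordinates of the camera as it stood for that picture, good to about 4 mm: a listed point, or the origin of a listed thing).
The state is a dict: "t": time; "q": joint angles; "dq": joint speeds; "joint_torque": joint torques, N m; "tool_pos": TCP position; "orientation": TCP orientation; "force": force on the tool from outside, world axes, zero at the start; "wrist_torque": the same for the moment, N m; "opening": finger opening in m.
Only numpy, scipy, OpenCV 4.12 (cv2) and the standard library are available. Lean on these libraries where they do the work, as an engineer would, in place of code of your own. Each camera call takes 0.05 s, during which the arm holds its last target. There are 200 camera calls.

## Working session

There is one attempt and no reset: what is moved stays moved. The work goes in short steps, Python scripts to look and compute and a tool call to move; the robot and the scene stay as the last step left them, time stands still between calls to the robot, and variables do not carry over. Pictures are saved under pics/ and viewed, about 12 in all and at most 16, crops included, and the job is handed in when it is done.

Besides the shell and the picture viewer there is one more tool, called after "Call:" as name(argument=value, ...) on one line, values as JSON. apply_moves: Moves the arm, as the interface text tells. Its arguments: {"type":"object","properties":{"commands":{"type":"array"},"squeeze":{"type":"number"}},"required":["commands"]}

```bash
ls; mkdir -p pics; cat > h.py <<'E'
from plant import *
import numpy as np, cv2
from scipy.spatial.transform import Rotation as Ro
def w(cam,p):
    m=camera_model(cam); return np.array(m["R"]).T@(np.array(p)-np.array(m["t"]))
def proj(cam,X):
    m=camera_model(cam); c=np.array(m["R"])@np.array(X)+np.array(m["t"]); u=np.array(m["intrinsics"])@c; return u[:2]/u[2]
def cloud(cam,d):
    m=camera_model(cam);K=np.array(m["intrinsics"]);v,u=np.mgrid[:480,:640]
    c=np.stack([(u-K[0,2])/K[0,0]*d,(v-K[1,2])/K[1,1]*d,d],-1)
    return (c-np.array(m["t"]))@np.array(m["R"])
E
python3 - <<'E'
from h import *
s=read_state();print(s["t"],s["tool_pos"],s["orientation"])
for c in("top","side"):
    p,d=read_camera(c);cv2.imwrite(f"pics/{c}0.png",p);np.save(f"{c}0.npy",d)
    m=camera_model(c);print(c,-np.array(m["R"]).T@np.array(m["t"]))
    for q in("case","lid_tab","tin_mid","jar_mid","loupe_mid","tray","frame_window","disc_window"):
        for r in spot_point(q,c)[:4]:
            X=w(c,r["point"]);print(q,round(r["conf"],2),X.round(3),proj(c,X).round())
E
```

```text
pics
0.0 [ 0.19528738 -0.56664838  0.1841572 ] [-3.09661106e+00 -5.18503512e-01  2.71090606e-04]
top [0.1870258  0.12339972 1.7962235 ]
case 0.94 [ 0.578 -0.043 -0.004] [378. 206.]
lid_tab 0.7 [ 0.486 -0.06   0.066] [386. 232.]
tin_mid 0.71 [0.606 0.166 0.016] [307. 195.]
tin_mid 0.67 [0.584 0.037 0.092] [352. 196.]
tin_mid 0.66 [0.501 0.137 0.021] [317. 230.]
jar_mid 0.48 [ 0.616 -0.086  0.098] [396. 185.]
tray 0.72 [ 0.497  0.337 -0.   ] [249. 232.]
tray 0.57 [0.331 0.615 0.002] [153. 289.]
frame_window 0.79 [ 0.564 -0.271  0.029] [457. 208.]
disc_window 0.64 [ 0.56  -0.366  0.035] [490. 209.]
side [-0.09019748  0.89381052  0.79291986]
case 0.55 [ 0.578 -0.037  0.004] [321. 227.]
lid_tab 0.98 [ 0.485 -0.058  0.061] [354. 217.]
tin_mid 0.81 [0.585 0.028 0.091] [304. 210.]
tin_mid 0.79 [0.502 0.135 0.021] [305. 264.]
tin_mid 0.59 [0.61  0.161 0.018] [265. 255.]
jar_mid 0.88 [ 0.614 -0.085  0.1  ] [320. 186.]
jar_mid 0.62 [0.586 0.032 0.088] [303. 211.]
tray 0.88 [0.334 0.611 0.003] [217. 451.]
tray 0.67 [ 0.498  0.338 -0.001] [252. 319.]
frame_window 0.68 [ 0.563 -0.269  0.034] [369. 185.]
disc_window 0.6 [ 0.562 -0.36   0.035] [384. 173.]
```

```bash
python3 - <<'E'
import cv2
p=cv2.imread("pics/top0.png")[140:320,120:540];cv2.imwrite("pics/top0c.png",cv2.resize(p,None,fx=1.9,fy=1.9,interpolation=2))
E
```

```text
(no output)
```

View pics/top0c.png

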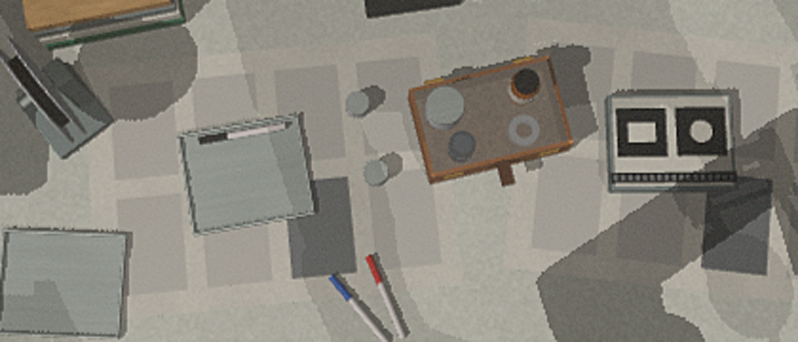

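View pics/side0.png

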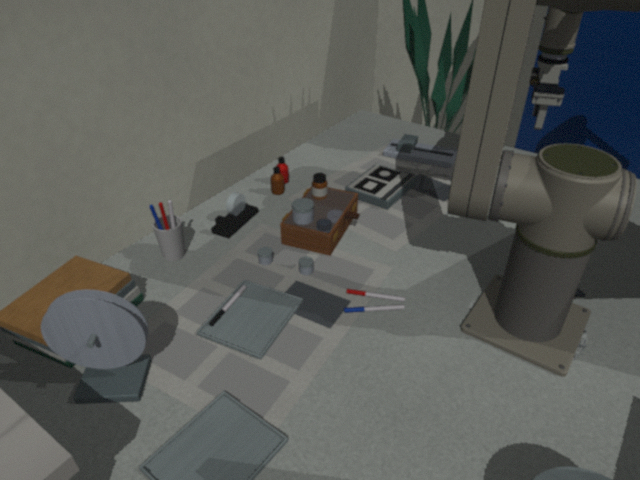

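```bash
cat > m.py <<'E'
from h import *
P={}
for c in("top","side"):
    p,d=read_camera(c);C=cloud(c,d)
    for q in("tin_mid","jar_mid","loupe_mid","case","tray","lid"):
        for r in cut_out(q,c)[:3]:
            M=r["mask"]&(d>0); X=C[M]
            if len(X)<10: continue
            zt=np.percentile(X[:,2],95); T=X[X[:,2]>zt-.008]
            rect=cv2.minAreaRect(T[:,:2].astype(np.float32)*1000)
            (cx,cy),rad=cv2.minEnclosingCircle(T[:,:2].astype(np.float32)*1000)
            print(c,q,round(r["conf"],2),"n",len(X),"zt",zt.round(4),"mean",T[:,:2].mean(0).round(4),"circ",round(cx),round(cy),round(rad),"rect",np.round(rect[0],1),np.round(rect[1]),round(rect[2],1))
    if c=="top":
        for nm,col in (("plate",0),):
            M=(p.max(2)<70)&(np.abs(C[...,2]-.032)<.012)&(C[...,0]>.48)&(C[...,0]<.65)&(C[...,1]<-.2)&(C[...,1]>-.45)
            n,l,s,ce=cv2.connectedComponentsWithStats(M.astype(np.uint8))
            for i in range(1,n):
                if s[i,4]>60:
                    X=C[l==i];r=cv2.minAreaRect(X[:,:2].astype(np.float32)*1000);print("plate",np.round(r[0],1),np.round(r[1]),round(r[2],1),X[:,2].mean().round(3),s[i])
E
python3 m.py
```

```text
top tin_mid 0.89 n 398 zt 0.1207 mean [0.581  0.0335] circ 582 33 28 rect [582.5  33.2] [54. 54.] 18.6
top tin_mid 0.69 n 139 zt 0.0366 mean [0.6053 0.1641] circ 606 164 19 rect [605.  165.5] [36. 33.] 43.3
top jar_mid 0.79 n 207 zt 0.138 mean [ 0.6127 -0.0844] circ 612 -83 17 rect [613.1 -84.5] [35. 30.] 38.9
top jar_mid 0.56 n 3412 zt 0.0131 mean [0.4966 0.338 ] circ 499 336 121 rect [499.5 335.7] [165. 192.] 10.9
top case 0.86 n 3439 zt 0.073 mean [ 0.5689 -0.0414] circ 575 -37 128 rect [560.9 -40.8] [181. 220.] 13.3
top tray 0.75 n 3356 zt 0.0127 mean [0.4959 0.3369] circ 500 336 121 rect [496.9 335.8] [165. 191.] 10.4
top lid 0.92 n 3341 zt 0.0741 mean [ 0.571  -0.0407] circ 575 -36 127 rect [560.7 -39.8] [181. 221.] 12.1
plate [ 560.7 -270.2] [75. 75.] 0.1 0.032 [444 197  27  25 468]
plate [ 560.6 -361.7] [76. 74.] 89.1 0.032 [476 197  27  25 499]
plate [ 490.9 -316.9] [191.  18.] 89.5 0.031 [441 230  67   7 263]
side tin_mid 0.68 n 207 zt 0.0352 mean [0.6057 0.1683] circ 607 167 19 rect [607.1 167.3] [30. 36.] 39.8
side tin_mid 0.58 n 525 zt 0.1174 mean [0.5827 0.0372] circ 583 36 31 rect [584.8  35.4] [56. 56.] 20.0
side tin_mid 0.54 n 235 zt 0.0351 mean [0.4994 0.1386] circ 499 136 21 rect [501.6 136.5] [34. 40.] 36.1
side jar_mid 0.82 n 381 zt 0.1343 mean [ 0.6144 -0.0802] circ 619 -83 23 rect [617.  -81.6] [32. 37.] 77.7
side case 0.6 n 3121 zt 0.07 mean [ 0.5561 -0.0274] circ 576 -35 130 rect [563.5 -38.9] [184. 229.] 12.2
side tray 0.93 n 4546 zt 0.0113 mean [0.4956 0.3423] circ 503 338 125 rect [504.4 335.1] [168. 202.] 10.5
side tray 0.93 n 7695 zt 0.0107 mean [0.3404 0.6038] circ 333 615 122 rect [331.9 616.4] [191. 161.] 87.5
side tray 0.39 n 242 zt 0.0361 mean [ 0.561  -0.2676] circ 560 -269 44 rect [ 563. -269.] [71. 73.] 4.1
side lid 0.71 n 1818 zt 0.0705 mean [ 0.5568 -0.0292] circ 578 -36 127 rect [564.4 -40. ] [185. 227.] 13.2
```

Look-alikes: tins at top-camera pixels (352,196) on the lid, 57 mm across, and two small ones at (307,195) and (317,230), about 36 mm across. I take the one on the lid. Trays at (249,232), 0.60 m from the base with a pen in it, and at (153,289), 0.70 m. I take the near one. The masks at (457,208) and (490,209) are rectangular and round respectively. Moving towards the tin now.

Call:
apply_moves(commands=[3.2,5.0,1,0,0,-0.06,9.3,3.2,5.0,1,0,0,-0.06,9.3,3.2,5.0,1,0,0,0,9.3,3.2,5.0,1,0,0,0,9.3,3.2,5.0,1,0,0,0,9.3,3.2,5.0,1,0,0,0,9.3,3.2,5.0,0,0,0,0,9.3,3.2,5.0,0,0,0,0,9.3], squeeze=12)

```text
t: 2.6
tool_pos: [0.4551, -0.1572, 0.2469]
orientation: [3.125, 0.313, 0.006]
force: [-0.4, -1.2, -0.1]
opening: 0.0931
```

Call:
apply_moves(commands=[3.2,4.8,0,0,0,0,9.3,3.2,4.8,0,0,0,0,9.3,3.2,4.8,0,0,0,0,9.3,3.2,4.8,0,0,0,0,9.3,0,0,0,0,0,0,9.3])

```text
t: 3.22
tool_pos: [0.5876, 0.0459, 0.2472]
orientation: [3.124, 0.321, 0.01]
force: [-0.6, -0.4, -0.7]
opening: 0.0931
```

```bash
cat > wr.py <<'E'
from h import *
import sys
s=read_state();print(s["t"],s["tool_pos"].round(4) if hasattr(s["tool_pos"],"round") else s["tool_pos"],np.round(s["orientation"],3))
m=camera_model("wrist");p,d=read_camera("wrist");R=np.array(m["R"]);t=np.array(m["t"]);K=np.array(m["intrinsics"])
print("cam",(-R.T@t).round(3),"axis",R[2].round(2))
v,u=np.mgrid[:480,:640];a=(u-K[0,2])/K[0,0];b=(v-K[1,2])/K[1,1];th=np.hypot(a,b)+1e-9
ray=np.stack([a*np.tan(th)/th,b*np.tan(th)/th,np.ones_like(a)],-1)
C=(ray*d[...,None]-t)@R
cv2.imwrite(f"pics/{sys.argv[1]}.png",p)
for q in sys.argv[2:]:
    for r in cut_out(q,"wrist")[:2]:
        M=r["mask"]&(d>0)&(th<1.4);X=C[M]
        if len(X)<20: continue
        zt=np.percentile(X[:,2],95);T=X[X[:,2]>zt-.005];f=T[:,:2].astype(np.float32)*1000
        (cx,cy),rad=cv2.minEnclosingCircle(f);rc=cv2.minAreaRect(f)
        print(q,round(r["conf"],2),len(X),"zt",zt.round(4),"mean",T[:,:2].mean(0).round(4),"circ",np.round([cx,cy,rad],1),"rect",np.round(rc[0],1),np.round(rc[1],1),round(rc[2],1))
    for r in spot_point(q,"wrist")[:2]: print("  spot",q,round(r["conf"],2),(R.T@(np.array(r["point"])-t)).round(4))
E
python3 wr.py w1 tin_mid jar_mid loupe_mid lid_tab
```

```text
3.225 [0.5876 0.0459 0.2472] [3.124 0.321 0.01 ]
cam [0.659 0.062 0.447] axis [-0.26 -0.06 -0.96]
tin_mid 0.85 926 zt 0.0332 mean [0.6066 0.1636] circ [606.2 163.8  19.1] rect [606.6 164.1] [35.5 36.6] 31.5
tin_mid 0.7 882 zt 0.0332 mean [0.4995 0.135 ] circ [498.7 135.2  18.9] rect [499.3 135.5] [36.  35.5] 55.7
  spot tin_mid 0.9 [0.5022 0.1357 0.015 ]
  spot tin_mid 0.75 [0.587  0.0324 0.0881]
jar_mid 0.74 2144 zt 0.133 mean [ 0.6154 -0.0833] circ [615.2 -84.3  17.8] rect [614.9 -83.9] [34.9 34.4] 39.7
jar_mid 0.23 3058 zt 0.1154 mean [0.5839 0.0338] circ [583.6  33.4  28.7] rect [583.2  33.8] [55.8 55.1] 39.1
  spot jar_mid 0.74 [ 0.6153 -0.0792  0.0988]
lid_tab 0.7 19974 zt 0.0679 mean [ 0.5762 -0.0328] circ [576.5 -37.8 130.3] rect [561.6 -41. ] [184.5 221.2] 13.8
lid_tab 0.16 3165 zt 0.1153 mean [0.5837 0.0337] circ [583.3  33.5  28.7] rect [583.2  33.8] [55.2 55.9] 13.9
  spot lid_tab 0.66 [ 0.501   0.3377 -0.0014]
  spot lid_tab 0.57 [ 0.485  -0.0635  0.0619]
```

View pics/w1.png

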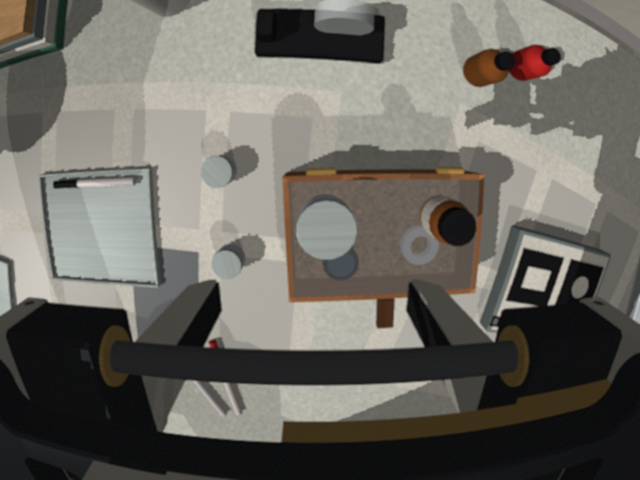

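The wrist view shows the tin at (327,230), the jar at (457,223), the loupe through the lid at (340,262), the tab at (385,312) and the tray at (100,225). All agree with the overhead measures. Descending on the tin.

Call:
apply_moves(commands=[-0.4,-1.2,-4,0,0,0,9.3,0,0,-4,0,0,0,9.3,0,0,-4,0,0,0,9.3,0,0,-3,0,0,0,9.3,0,0,0,0,0,0,9.3])

```text
t: 4.3
tool_pos: [0.5823, 0.0258, 0.0975]
orientation: [3.123, 0.304, 0.021]
force: [-0.9, 0.0, 0.2]
opening: 0.0931
```

Call:
apply_moves(commands=[0.1,0.7,-1.0,0,0,0,9.3,0,0,-0.8,0,0,0,9.3,0,0,0,0,0,0,9.3])

```text
t: 4.68
tool_pos: [0.5859, 0.0329, 0.0826]
orientation: [3.123, 0.303, 0.03]
force: [-0.1, 0.8, -0.8]
opening: 0.0929
```

Call:
apply_moves(commands=[-0.2,0,-0.1,0,0,0,5,0,0,0,0,0,0,5,0,0,0,0,0,0,5,0,0,0,0,0,0,5,0,0,0,0,0,0,5,0,0,0,0,0,0,5], squeeze=15)

```text
t: 5.42
tool_pos: [0.5852, 0.0328, 0.0836]
orientation: [3.122, 0.303, 0.035]
force: [-0.3, 0.2, -0.3]
opening: 0.0501
```

```bash
python3 wr.py w2 tin_mid;python3 - <<'E'
from h import *
p,d=read_camera("side");cv2.imwrite("pics/s2.png",cv2.resize(p[140:290,230:430],None,fx=3,fy=3))
E
```

```text
5.425 [0.5852 0.0328 0.0836] [3.122 0.303 0.035]
cam [0.653 0.048 0.285] axis [-0.24 -0.05 -0.97]
tin_mid 0.65 10363 zt 0.1151 mean [0.585  0.0339] circ [583.2  33.8  28.7] rect [583.3  33. ] [56.7 54.3] 14.8
tin_mid 0.61 2338 zt 0.0328 mean [0.6067 0.1629] circ [606.5 164.   18.9] rect [606.5 163.7] [36.4 36.9] 15.2
  spot tin_mid 0.9 [0.603  0.1623 0.021 ]
  spot tin_mid 0.85 [0.501  0.1379 0.0124]
```

View pics/w2.png

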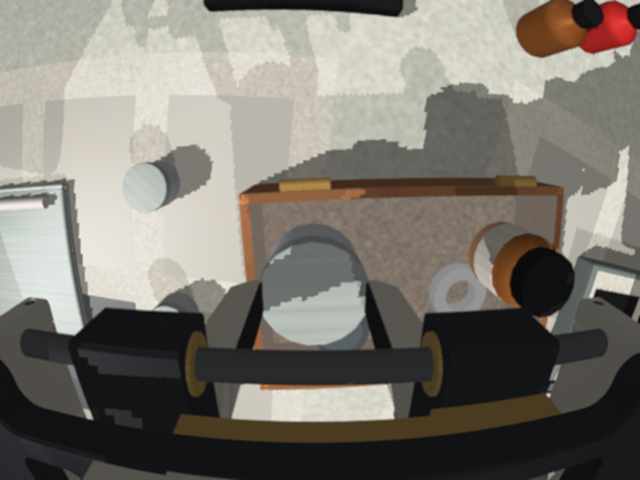

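The wrist picture shows the tin (313,290) between the fingers (265,320) and (370,320). I'll close further to see whether the fingers stop on it.

Call:
apply_moves(commands=[0,0,0,0,0,0,4,0,0,0,0,0,0,4,0,0,0,0,0,0,4], squeeze=15)

```text
t: 6.0
tool_pos: [0.5851, 0.0328, 0.0835]
orientation: [3.122, 0.303, 0.034]
force: [0.1, -0.5, -0.4]
opening: 0.0403
```

```bash
python3 - <<'E'
from h import *
p,d=read_camera("side");q=cv2.imread("pics/s2.png")
cv2.imwrite("pics/s3.png",np.vstack([cv2.resize(p[170:260,250:400],None,fx=4,fy=4,interpolation=2)]))
p,d=read_camera("wrist");print(read_state()["opening"]);cv2.imwrite("pics/w3.png",p[200:420])
E
```

```text
0.039717137086533724
```

View pics/s3.png

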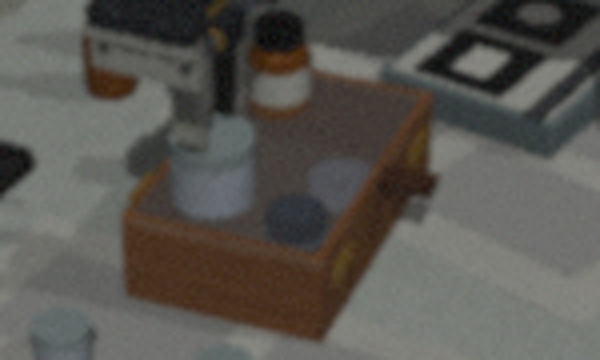

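View pics/w3.png

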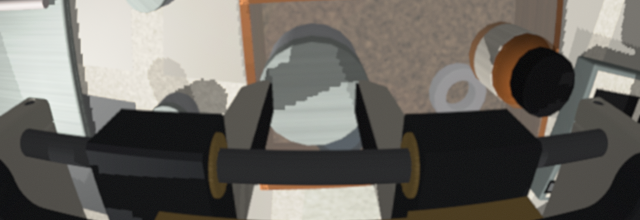

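```bash
python3 - <<'E'
from h import *
m=camera_model("wrist");p,d=read_camera("wrist");R=np.array(m["R"]);t=np.array(m["t"]);K=np.array(m["intrinsics"])
v,u=np.mgrid[:480,:640];a=(u-K[0,2])/K[0,0];b=(v-K[1,2])/K[1,1];th=np.hypot(a,b)+1e-9
ray=np.stack([a*np.tan(th)/th,b*np.tan(th)/th,np.ones_like(a)],-1)
C=(ray*d[...,None]-t)@R
for (x,y) in [(268,288),(266,300),(255,310),(240,330),(364,288),(368,300),(385,310),(315,270),(315,320),(315,340)]: print((x,y),C[y,x].round(3))
s=read_state();print(s["tool_pos"],s["q"],s["orientation"])
C2=cloud("side",read_camera("side")[1])
# low fingers: points over tin footprint higher than .118
M=(np.hypot(C2[...,0]-.583,C2[...,1]-.034)<.075)&(C2[...,2]>.122)&(C2[...,2]<.3)
X=C2[M];print(len(X),X.min(0),X[X[:,2].argsort()[:40]].mean(0))
E
```

```text
(268, 288) [0.588 0.056 0.125]
(266, 300) [0.587 0.055 0.137]
(255, 310) [0.588 0.058 0.151]
(240, 330) [0.586 0.062 0.167]
(364, 288) [0.597 0.013 0.129]
(368, 300) [0.597 0.013 0.141]
(385, 310) [0.597 0.007 0.151]
(315, 270) [0.597 0.036 0.115]
(315, 320) [0.571 0.03  0.115]
(315, 340) [0.559 0.028 0.114]
[0.58511658 0.03285744 0.08351448] [-0.03021066  0.13876721  1.66821562 -0.00172075  1.31226387  1.34760413] [3.12226945 0.30287261 0.0344386 ]
1467 [ 0.538229   -0.04013234  0.1222838 ] [0.58327453 0.03450403 0.12684026]
```

The fingertips really end at z ≈ 0.12–0.125 (both camera depths), while the reported TCP is 0.0835. So the real tip is about 37 mm higher than the state says. I'll open, go down part way and measure this again.

Call:
apply_moves(commands=[0,0,0.2,0,0,0,9.3,0,0,0,0,0,0,9.3,0,0,0,0,0,0,9.3,0,0,0,0,0,0,9.3,0,0,0,0,0,0,9.3,0,0,0,0,0,0,9.3])

```text
t: 6.95
tool_pos: [0.5851, 0.0328, 0.0857]
orientation: [3.122, 0.303, 0.035]
force: [-0.5, 0.1, -0.3]
opening: 0.0918
```

```bash
cat > f.py <<'E'
from h import *
# finger end heights from wrist depth: pixels near the tool, by side
s=read_state();m=camera_model("wrist");p,d=read_camera("wrist");R=np.array(m["R"]);t=np.array(m["t"]);K=np.array(m["intrinsics"])
v,u=np.mgrid[:480,:640];a=(u-K[0,2])/K[0,0];b=(v-K[1,2])/K[1,1];th=np.hypot(a,b)+1e-9
C=(np.stack([a*np.tan(th)/th,b*np.tan(th)/th,np.ones_like(a)],-1)*d[...,None]-t)@R
T=np.array(s["tool_pos"]);Q=Ro.from_rotvec(s["orientation"]).as_matrix();L=(C-T)@Q
print(T.round(4),"open",s["opening"])
for sg in(-1,1):
    yy=L[...,1]*sg
    M=(d>0)&(abs(L[...,0])<.03)&(yy>s["opening"]/2-.004)&(yy<s["opening"]/2+.02)&(p.astype(int).max(2)<140)
    h,e=np.histogram(L[M][:,2],np.arange(-.09,.06,.005));print(sg,[(round(x,3),int(n)) for n,x in zip(h,e)])
E
python3 f.py
```

```text
[0.5851 0.0328 0.0857] open 0.09176135616714674
-1 [(np.float64(-0.09), 341), (np.float64(-0.085), 341), (np.float64(-0.08), 330), (np.float64(-0.075), 334), (np.float64(-0.07), 317), (np.float64(-0.065), 291), (np.float64(-0.06), 261), (np.float64(-0.055), 243), (np.float64(-0.05), 210), (np.float64(-0.045), 200), (np.float64(-0.04), 168), (np.float64(-0.035), 26), (np.float64(-0.03), 0), (np.float64(-0.025), 0), (np.float64(-0.02), 0), (np.float64(-0.015), 0), (np.float64(-0.01), 0), (np.float64(-0.005), 0), (np.float64(0.0), 0), (np.float64(0.005), 0), (np.float64(0.01), 0), (np.float64(0.015), 15), (np.float64(0.02), 0), (np.float64(0.025), 0), (np.float64(0.03), 0), (np.float64(0.035), 0), (np.float64(0.04), 0), (np.float64(0.045), 0), (np.float64(0.05), 0)]
1 [(np.float64(-0.09), 343), (np.float64(-0.085), 342), (np.float64(-0.08), 337), (np.float64(-0.075), 331), (np.float64(-0.07), 322), (np.float64(-0.065), 290), (np.float64(-0.06), 269), (np.float64(-0.055), 233), (np.float64(-0.05), 217), (np.float64(-0.045), 198), (np.float64(-0.04), 160), (np.float64(-0.035), 37), (np.float64(-0.03), 0), (np.float64(-0.025), 0), (np.float64(-0.02), 0), (np.float64(-0.015), 0), (np.float64(-0.01), 0), (np.float64(-0.005), 0), (np.float64(0.0), 0), (np.float64(0.005), 0), (np.float64(0.01), 0), (np.float64(0.015), 1682), (np.float64(0.02), 1367), (np.float64(0.025), 0), (np.float64(0.03), 0), (np.float64(0.035), 0), (np.float64(0.04), 0), (np.float64(0.045), 0), (np.float64(0.05), 0)]
```

Fingers clearly end 34 mm behind the reported TCP, so real tip z = reported z + 0.034, while x and y agree. For the tin I aim for a reported z of about 0.044.

Call:
apply_moves(commands=[0,0.1,-1.5,0,0,0,9.3,0,0,-1.5,0,0,0,9.3,0,0,-1.2,0,0,0,9.3,0,0,0,0,0,0,9.3])

```text
t: 7.5
tool_pos: [0.5837, 0.034, 0.0391]
orientation: [3.123, 0.303, 0.031]
force: [0.7, 0.3, -0.0]
opening: 0.093
```

Call:
apply_moves(commands=[0,0,0.3,0,0,0,5,0,0,0,0,0,0,5,0,0,0,0,0,0,5,0,0,0,0,0,0,5,0,0,0,0,0,0,5,0,0,0,0,0,0,5], squeeze=15)

```text
t: 8.25
tool_pos: [0.585, 0.0338, 0.0438]
orientation: [3.122, 0.303, 0.034]
force: [-0.2, 0.5, 0.1]
opening: 0.0566
```

Call:
apply_moves(commands=[0,0,3,0,0,0,5,0,0,3,0,0,0,5,-2.3,5.1,0,0,0,0,5,-2.3,5.1,0,0,0,0,5,-2.3,5.1,0,0,0,0,5,-2.3,5.1,0,0,0,0,5,-2.3,5.1,0,0,0,0,5,0,0,0,0,0,0,5])

```text
t: 9.25
tool_pos: [0.4642, 0.2952, 0.1044]
orientation: [3.124, 0.298, 0.032]
force: [0.3, -0.5, -1.7]
opening: 0.0566
```

Call:
apply_moves(commands=[0.4,-0.6,-3.5,0,0,0,5,0,0,-3.5,0,0,0,5,0,0,-3,0,0,0,5,0,0,0,0,0,0,5,0,0,0,0,0,0,5])

```text
t: 9.88
tool_pos: [0.47, 0.2873, 0.0035]
orientation: [3.124, 0.299, 0.036]
force: [0.6, 0.4, -1.2]
opening: 0.0567
```

Call:
apply_moves(commands=[0,0,-1.2,0,0,0,5,0,0,-0.5,0,0,0,5,0,0,-0.2,0,0,0,5,0,0,0,0,0,0,5])

```text
t: 10.38
tool_pos: [0.4726, 0.2881, -0.0134]
orientation: [3.125, 0.299, 0.043]
force: [0.1, 0.0, -0.9]
opening: 0.0568
```

Call:
apply_moves(commands=[0,0,-0.3,0,0,0,5,0,0,-0.3,0,0,0,5,0,0,0,0,0,0,5])

```text
t: 10.75
tool_pos: [0.4736, 0.2886, -0.0183]
orientation: [3.126, 0.299, 0.046]
force: [-0.4, 0.6, -1.0]
opening: 0.0564
```

Call:
apply_moves(commands=[0,0,-0.2,0,0,0,5,0,0,0,0,0,0,8.5,0,0,0,0,0,0,8.5,0,0,0,0,0,0,8.5,0,0,5,0,0,0,8.5,0,0,5,0,0,0,8.5,0,0,5,0,0,0,8.5,0,0,0,0,0,0,8.5])

```text
t: 11.75
tool_pos: [0.4725, 0.2881, 0.1342]
orientation: [3.125, 0.299, 0.044]
force: [-0.3, -0.5, -0.6]
opening: 0.0854
```

```bash
python3 wr.py w4 tin_mid jar_mid tray; python3 -c "
from h import *
print(read_state()['orientation'], Ro.from_rotvec(read_state()['orientation']).as_matrix().round(3))"
```

```text
11.75 [0.4725 0.2881 0.1342] [3.125 0.299 0.044]
cam [0.54  0.303 0.336] axis [-0.24 -0.05 -0.97]
tin_mid 0.84 1662 zt 0.0329 mean [0.6057 0.1655] circ [606.5 164.6  19.3] rect [606.  164.6] [36.9 37.3] 41.4
tin_mid 0.83 1558 zt 0.0329 mean [0.4987 0.1374] circ [497.9 136.   19.3] rect [498.8 136.4] [37.1 36.9] 72.9
  spot tin_mid 0.92 [0.6023 0.1622 0.0176]
  spot tin_mid 0.81 [0.5011 0.1365 0.0156]
tray 0.89 6099 zt 0.0103 mean [0.3744 0.5805] circ [388.7 514.9 188.2] rect [400.2 519. ] [113.  365.9] 19.6
tray 0.7 30190 zt 0.0101 mean [0.5022 0.3382] circ [498.4 336.8 123. ] rect [498.5 337. ] [161.1 190.5] 10.3
  spot tray 0.84 [3.321e-01 6.176e-01 1.000e-04]
  spot tray 0.83 [0.4979 0.3384 0.0006]
[3.12089474 0.29893042 0.0262079 ] [[ 0.982  0.19   0.017]
 [ 0.19  -0.982 -0.005]
 [ 0.016  0.008 -1.   ]]
```

Call:
apply_moves(commands=[2.0,-5.3,0,0.005,0.017,0,9.3,2.0,-5.3,0,0,0,0,9.3,2.0,-5.3,0,0,0,0,9.3,2.0,-5.3,0,0,0,0,9.3,2.0,-5.3,0,0,0,0,9.3,2.0,-5.3,0,0,0,0,9.3,2.0,-5.0,0,0,0,0,9.3,0,0,0,0,0,0,9.3])

```text
t: 13.1
tool_pos: [0.6057, -0.0931, 0.1179]
orientation: [-3.124, -0.306, 0.019]
force: [0.1, 0.5, -0.2]
opening: 0.0928
```

Call:
apply_moves(commands=[0.9,0.9,0,0,0,0,9.3,0,0,0,0,0,0,9.3])

```text
t: 13.35
tool_pos: [0.6141, -0.0822, 0.1162]
orientation: [-3.123, -0.306, 0.023]
force: [-0.9, -0.4, 0.0]
opening: 0.0927
```

```bash
python3 wr.py w5 jar_mid
```

```text
13.35 [ 0.6141 -0.0822  0.1162] [-3.123 -0.306  0.023]
cam [ 0.69  -0.067  0.315] axis [-0.28 -0.05 -0.96]
jar_mid 0.6 5534 zt 0.133 mean [ 0.6161 -0.0845] circ [615.1 -84.8  18.1] rect [615.2 -84.6] [35.2 35.1] 5.9
  spot jar_mid 0.76 [ 0.6158 -0.0842  0.0979]
```

Call:
apply_moves(commands=[0.1,-0.2,-2.5,0,0,0,9.3,0,0,-2.5,0,0,0,9.3,0,0,-1.8,0,0,0,9.3,0,0,0,0,0,0,9.3])

```text
t: 14.0
tool_pos: [0.6152, -0.0822, 0.0486]
orientation: [-3.124, -0.313, 0.018]
force: [-0.3, -0.2, 0.2]
opening: 0.0929
```

Call:
apply_moves(commands=[0,-0.3,-0.6,0,0,0,6,0,0,0,0,0,0,4,0,0,0,0,0,0,4,0,0,0,0,0,0,4,0,0,0,0,0,0,4,0,0,0,0,0,0,4,0,0,0,0,0,0,4], squeeze=15)

```text
t: 14.88
tool_pos: [0.6176, -0.0857, 0.0459]
orientation: [-3.125, -0.313, 0.011]
force: [0.3, -1.0, -1.1]
opening: 0.0441
```

Call:
apply_moves(commands=[0,0,3,0,0,0,4,0,0,3,0,0,0,4,-1.3,5.8,0,0,0,0,4,-1.3,5.8,0,0,0,0,4,-1.3,5.8,0,0,0,0,4,-1.3,5.8,0,0,0,0,4,-1.3,5.8,0,0,0,0,4,0,0,0,0,0,0,4])

```text
t: 15.88
tool_pos: [0.5469, 0.2114, 0.1045]
orientation: [-3.124, -0.308, 0.017]
force: [-0.3, -0.5, -2.0]
opening: 0.044
```

Call:
apply_moves(commands=[-1.2,5.6,0,0,0,0,4,-1.2,5.6,0,0,0,0,4,-1.2,5.6,0,0,0,0,4,0,0,0,0,0,0,4,0,0,-3,0,0,0,4,0,0,-3,0,0,0,4,0,0,0,0,0,0,4])

```text
t: 16.75
tool_pos: [0.5122, 0.3765, 0.0411]
orientation: [3.124, 0.301, -0.018]
force: [-0.7, 0.4, -1.5]
opening: 0.0436
```

Call:
apply_moves(commands=[-0.1,0.5,-2.5,0,0,0,4,0,0,-2,0,0,0,4,0,0,-0.6,0,0,0,4,0,0,0,0,0,0,4])

```text
t: 17.25
tool_pos: [0.5154, 0.3795, -0.007]
orientation: [3.125, 0.296, -0.011]
force: [-0.0, -0.2, -2.0]
opening: 0.0439
```

Call:
apply_moves(commands=[-0.2,0,-0.7,0,0,0,4,0,0,-0.4,0,0,0,4,0,0,0,0,0,0,4])

```text
t: 17.62
tool_pos: [0.515, 0.3804, -0.0159]
orientation: [3.127, 0.296, -0.006]
force: [-0.2, 0.1, -3.2]
opening: 0.0437
```

Call:
apply_moves(commands=[0,0,-0.1,0,0,0,6.5,0,0,0,0,0,0,6.5,0,0,0,0,0,0,6.5,0,0,0,0,0,0,6.5,0,0,5,0,0,0,6.5,0,0,5,0,0,0,6.5,0,0,3,0,0,0,6.5,0,0,0,0,0,0,6.5])

```text
t: 18.62
tool_pos: [0.5147, 0.3803, 0.117]
orientation: [3.127, 0.297, -0.005]
force: [0.1, 0.9, 0.1]
opening: 0.0648
```

```bash
python3 wr.py w6 jar_mid tray
```

```text
18.625 [0.5147 0.3803 0.117 ] [ 3.127  0.297 -0.005]
cam [0.588 0.395 0.316] axis [-0.27 -0.05 -0.96]
jar_mid 0.74 3122 zt 0.0712 mean [0.5132 0.3809] circ [512.1 380.9  18.3] rect [512.8 380.9] [34.5 35. ] 45.6
jar_mid 0.2 970 zt 0.0673 mean [0.5324 0.0574] circ [546.   51.   58.1] rect [538.8  63.2] [116.2  28.2] 30.8
  spot jar_mid 0.56 [0.5122 0.3832 0.0403]
tray 0.97 3489 zt 0.0113 mean [0.414  0.6101] circ [453.7 569.3 165.5] rect [435.5 560. ] [ 93.1 329.7] 27.2
tray 0.94 25988 zt 0.0101 mean [0.5064 0.3476] circ [499.9 337.5 122. ] rect [498.7 337.2] [160.4 190.6] 10.3
  spot tray 0.69 [ 0.4967  0.3382 -0.0012]
```

View pics/w6.png

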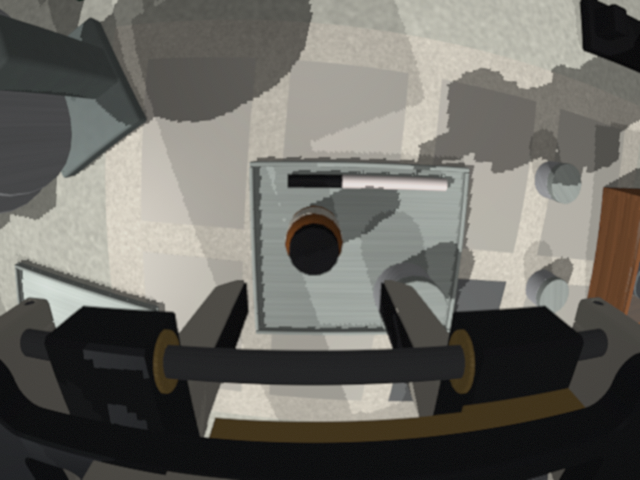

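The picture shows the jar (314,248) and the tin (425,295) standing upright in the tray, with the pen clear. On to the tab.

Call:
apply_moves(commands=[-0.3,-5.5,0,0,0,0,6.5,-0.3,-5.5,0,0,0,0,6.5,-0.3,-5.5,0,0,0,0,6.5,-0.3,-5.5,0,0,0,0,6.5,-0.3,-5.5,0,0,0,0,6.5,-0.3,-5.5,0,0,0,0,6.5,-0.3,-5.0,0,0,0,0,6.5,0,0,0,0,0,0,6.5])

```text
t: 19.88
tool_pos: [0.4798, -0.0135, 0.0971]
orientation: [3.12, 0.299, -0.049]
force: [0.2, 0.8, -0.1]
opening: 0.0649
```

```bash
python3 wr.py w7 lid_tab case loupe_mid; python3 - <<'E'
from h import *
from scipy.spatial.transform import Rotation as Ro
print(Ro.from_rotvec(read_state()["orientation"]).as_matrix().round(3))
# top view: dark brown tab pixels
for cam in("top","wrist"):
    p,d=read_camera(cam)
    if cam=="top": C=cloud(cam,d)
    else:
        m=camera_model(cam);R=np.array(m["R"]);t=np.array(m["t"]);K=np.array(m["intrinsics"])
        v,u=np.mgrid[:480,:640];a=(u-K[0,2])/K[0,0];b=(v-K[1,2])/K[1,1];th=np.hypot(a,b)+1e-9
        C=(np.stack([a*np.tan(th)/th,b*np.tan(th)/th,np.ones_like(a)],-1)*d[...,None]-t)@R
    # rim points height .06-.072, brownish (wood)
    P=p.astype(int);br=(P[...,2]-P[...,0]>25)
    M=br&(abs(C[...,2]-.066)<.008)&(np.hypot(C[...,0]-.48,C[...,1]+.06)<.035)&(d>0)
    X=C[M]; print(cam,len(X),X.mean(0).round(4))
    if len(X)>20: r=cv2.minAreaRect(X[:,:2].astype(np.float32)*1000);print(r)
E
```

```text
19.875 [ 0.4798 -0.0135  0.0971] [ 3.12   0.299 -0.049]
cam [0.559 0.003 0.294] axis [-0.29 -0.06 -0.95]
lid_tab 0.93 72776 zt 0.0675 mean [ 0.5739 -0.0307] circ [576.8 -37.1 129.7] rect [561.8 -41. ] [184.7 221.7] 13.5
lid_tab 0.66 73163 zt 0.0675 mean [ 0.574  -0.0308] circ [576.8 -37.2 129.8] rect [561.9 -41.2] [184.8 221.9] 13.6
  spot lid_tab 0.73 [ 0.4835 -0.062   0.0614]
case 0.81 73122 zt 0.0675 mean [ 0.574  -0.0308] circ [576.6 -37.5 129.9] rect [561.9 -41.2] [184.8 221.9] 13.6
  spot case 0.62 [ 0.579  -0.0365  0.0011]
[[ 0.98   0.196 -0.028]
 [ 0.196 -0.98  -0.009]
 [-0.029  0.003 -1.   ]]
top 28 [ 0.4803 -0.0595  0.0674]
((480.91485595703125, -60.89580535888672), (15.528214454650879, 18.861448287963867), 13.108644485473633)
wrist 1807 [ 0.495  -0.0563  0.0678]
((493.1639709472656, -52.65159606933594), (35.95220947265625, 43.79590606689453), 89.39105224609375)
```

View pics/w7.png

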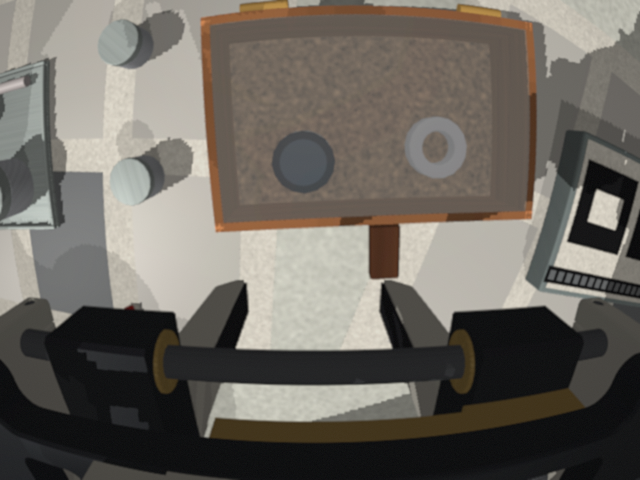

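Lid is clear. The tab is at (384,250), the loupe at (303,161) and the ring at (436,147). Case yaw is 13.5°, tab point about (0.486,−0.060), hinge about (0.648,−0.020).

Call:
apply_moves(commands=[0.3,-2.4,0,0.009,-0.028,0.035,5,0.3,-2.3,0,0,0,0,5,0,0,0,0,0,0,5,0,0,-2,0,0,0,5,0,0,-2,0,0,0,5,0,0,0,0,0,0,5])

```text
t: 21.08
tool_pos: [0.4883, -0.053, 0.0584]
orientation: [-3.119, -0.374, -0.004]
force: [-0.9, 0.0, 1.2]
opening: 0.0504
```

Call:
apply_moves(commands=[-0.2,-0.7,-1,0,0,0,5,0,0,-1.5,0,0,0,5,0,0,-1.5,0,0,0,5,0,0,0,0,0,0,5])

```text
t: 21.58
tool_pos: [0.4869, -0.0597, 0.0171]
orientation: [3.119, 0.375, 0.006]
force: [-0.5, 0.9, 0.1]
opening: 0.0503
```

Call:
apply_moves(commands=[0,0,-0.6,0,0,0,5,0,0,0,0,0,0,1.5,0,0,0,0,0,0,1.5,0,0,0,0,0,0,1.5,0,0,0,0,0,0,1.5,0,0,0,0,0,0,1.5,0,0,0,0,0,0,1.5,0,0,0,0,0,0,1.5], squeeze=10)

```text
t: 22.58
tool_pos: [0.4878, -0.0598, 0.0118]
orientation: [3.119, 0.375, 0.009]
force: [0.2, 0.1, -0.4]
opening: 0.0198
```

Call:
apply_moves(commands=[0.3,0.1,3.3,0,0,0,1.5,0.95,0.2,3.1,0,0,0,1.5,1.55,0.4,2.9,0,0,0,1.5,2.1,0.5,2.5,0,0,0,1.5])

```text
t: 23.08
tool_pos: [0.5359, -0.0481, 0.1303]
orientation: [3.119, 0.373, 0.005]
force: [5.8, 0.0, -7.5]
opening: 0.0201
```

Call:
apply_moves(commands=[2.6,0.6,2.1,0,0,0,1.5,2.9,0.7,1.5,0,0,0,1.5,3.1,0.7,0.9,0,0,0,1.5,0,0,0,0,0,0,1.5])

```text
t: 23.58
tool_pos: [0.6249, -0.0265, 0.1765]
orientation: [-3.119, -0.374, -0.004]
force: [0.3, -1.1, 2.9]
opening: 0.0201
```

Call:
apply_moves(commands=[2.6,0.6,0.1,0,0,0,1.5,2.0,0.5,-0.1,0,0,0,1.5,1.5,0.3,-0.2,0,0,0,1.5,0,0,0,0,0,0,1.5])

```text
t: 24.08
tool_pos: [0.684, -0.012, 0.1734]
orientation: [-3.117, -0.375, 0.003]
force: [0.9, 0.1, 2.0]
opening: 0.0198
```

Call:
apply_moves(commands=[0,0,0,0,0,0,4,0,0,0,0,0,0,4,0,0,0,0,0,0,4,0,0,4,0,0,0,4,0,0,4,0,0,0,4,-5,0,0,0,0,0,6,-5,0,0,0,0,0,7,0,0,0,0,0,0,7])

```text
t: 25.08
tool_pos: [0.5778, -0.0141, 0.2529]
orientation: [-3.118, -0.372, 0.011]
force: [0.9, 0.3, 0.3]
opening: 0.0652
```

```bash
python3 wr.py w8 loupe_mid lid tin_mid jar_mid; python3 - <<'E'
from h import *
for c in("top","side"):
    p,d=read_camera(c)
    C=cloud(c,d)
    for r in cut_out("loupe_mid",c)[:2]:
        X=C[r["mask"]&(d>0)];print(c,r["conf"],len(X),X.mean(0).round(3),np.percentile(X[:,2],95).round(3))
    for r in spot_point("loupe_mid",c)[:2]+spot_point("lid_tab",c)[:1]: print(c,"spot",r["conf"],w(c,r["point"]).round(4))
    cv2.imwrite(f"pics/{c}8.png",p)
E
```

```text
25.075 [ 0.5778 -0.0141  0.2529] [-3.118 -0.372  0.011]
cam [0.651 0.004 0.452] axis [-0.27 -0.06 -0.96]
loupe_mid 0.88 1240 zt 0.0588 mean [0.5373 0.0053] circ [536.9   5.2  20.5] rect [536.5   5.4] [39.7 39.6] 23.0
loupe_mid 0.62 2644 zt 0.0336 mean [ 0.5587 -0.2686] circ [ 558.6 -269.6   52.3] rect [ 558.1 -270.5] [76.5 78.3] 0.7
  spot loupe_mid 0.88 [0.5348 0.0073 0.032 ]
  spot loupe_mid 0.42 [ 0.4978  0.3374 -0.003 ]
lid 0.88 18295 zt 0.2095 mean [ 0.6981 -0.0073] circ [698.7  -7.7  11.9] rect [698.8  -7.5] [18.3 19.8] 12.7
lid 0.49 1283 zt 0.0708 mean [0.5128 0.3779] circ [510.4 379.6  19.9] rect [512.1 379.3] [34.9 35.6] 44.4
top spot 0.45 [0.5344 0.0061 0.0308]
top spot 0.32 [ 4.978e-01  3.356e-01 -1.000e-04]
side 0.68 199 [0.534 0.013 0.053] 0.061
side spot 0.76 [0.5393 0.0033 0.0329]
side spot 0.83 [ 0.7009 -0.006   0.2173]Traceback (most recent call last):
  File "wr.py", line 17, in <module>
    for r in spot_point(q,"wrist")[:2]: print("  spot",q,round(r["conf"],2),(R.T@(np.array(r["point"])-t)).round(4))
             ~~~~~~~~~~^^^^^^^^^^^
ValueError: it knows: case, disc_window, frame_window, jar_mid, lid_tab, loupe_mid, tin_mid, tray
```

View pics/w8.png

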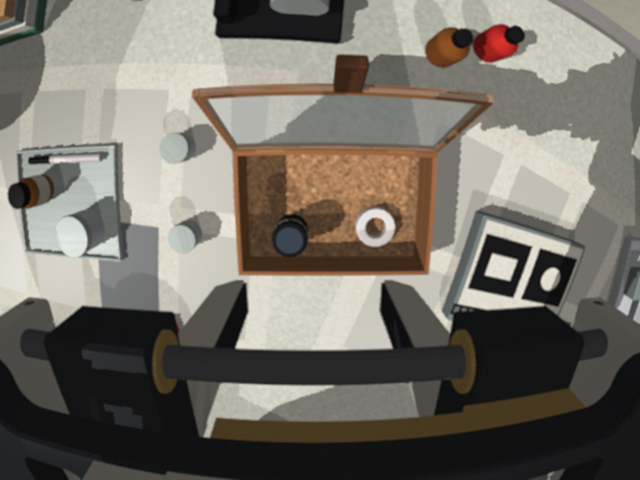

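The wrist picture shows the lid standing open (tab at (350,73), z ≈ 0.217 m, i.e. the 1.9 rad stop), the loupe at (290,236) and the ring at (376,227). The tin and jar are upright in the tray.

Call:
apply_moves(commands=[-4.1,1.9,-3,0,0,0,6,0,0,-5,0,0,0,6,0,0,-5,0,0,0,6,0,0,0,0,0,0,6])

```text
t: 26.18
tool_pos: [0.5393, 0.0055, 0.1205]
orientation: [-3.118, -0.372, 0.007]
force: [-0.4, 0.7, 0.1]
opening: 0.06
```

Call:
apply_moves(commands=[-0.2,0,-3,0,0,0,6,0,0,-3,0,0,0,6,0,0,0,0,0,0,6])

```text
t: 26.55
tool_pos: [0.5423, 0.0049, 0.0671]
orientation: [3.119, 0.372, 0.006]
force: [-0.6, 0.6, 0.5]
opening: 0.0598
```

```bash
python3 wr.py w9 loupe_mid; python3 f.py | cut -c1-60
```

```text
26.55 [0.5423 0.0049 0.0671] [3.119 0.372 0.006]
cam [0.614 0.023 0.267] axis [-0.26 -0.06 -0.96]
loupe_mid 0.76 4176 zt 0.0585 mean [0.5378 0.0055] circ [536.8   5.2  20.5] rect [536.9   5.1] [40.3 39.8] 70.1
  spot loupe_mid 0.62 [0.5364 0.0079 0.0311]
[0.5447 0.0048 0.0699] open 0.06000074348691949
-1 [(np.float64(-0.09), 336), (np.float64(-0.085), 341), (np
1 [(np.float64(-0.09), 347), (np.float64(-0.085), 343), (np.
```

Call:
apply_moves(commands=[-0.7,0,-1.5,0,0,0,6,0,0,-2,0,0,0,6,0,0,-2,0,0,0,6,0,0,0,0,0,0,6])

```text
t: 27.25
tool_pos: [0.538, 0.0047, 0.015]
orientation: [3.117, 0.372, 0.021]
force: [0.8, -0.5, 0.5]
opening: 0.0598
```

Call:
apply_moves(commands=[0,0,-1.2,0,0,0,6,0,0,-1.1,0,0,0,6,-0.1,0,0,0,0,0,6])

```text
t: 27.62
tool_pos: [0.5378, 0.0046, -0.0081]
orientation: [3.117, 0.372, 0.024]
force: [0.2, 0.2, -0.1]
opening: 0.0601
```

Call:
apply_moves(commands=[0,0,0,0,0,0,3.5,0,0,0,0,0,0,3.5,0,0,0,0,0,0,3.5,0,0,0,0,0,0,3.5,0,0,0,0,0,0,3.5,0,0,3,0,0,0,3.5,0,0,4,0,0,0,3.5,0,0,4,0,0,0,3.5], squeeze=15)

```text
t: 28.62
tool_pos: [0.5339, 0.0049, 0.1008]
orientation: [3.118, 0.372, 0.012]
force: [0.5, 0.6, -1.2]
opening: 0.041
```

Call:
apply_moves(commands=[0.5,-5.4,0.5,0,0,0,3.5,0.5,-5.4,0,0,0,0,3.5,0.5,-5.4,0,0,0,0,3.5,0.5,-5.4,0,0,0,0,3.5,0.5,-5.4,0,0,0,0,3.5,0,0,0,0,0,0,3.5])

```text
t: 29.38
tool_pos: [0.5623, -0.2731, 0.1118]
orientation: [3.114, 0.378, 0.027]
force: [-1.4, 1.2, -1.6]
opening: 0.041
```

```bash
python3 wr.py w10 frame_window loupe_mid; python3 - <<'E'
from h import *
m=camera_model("wrist");p,d=read_camera("wrist");R=np.array(m["R"]);t=np.array(m["t"]);K=np.array(m["intrinsics"])
v,u=np.mgrid[:480,:640];a=(u-K[0,2])/K[0,0];b=(v-K[1,2])/K[1,1];th=np.hypot(a,b)+1e-9
C=(np.stack([a*np.tan(th)/th,b*np.tan(th)/th,np.ones_like(a)],-1)*d[...,None]-t)@R
M=(p.max(2)<80)&(abs(C[...,2]-.032)<.006)&(C[...,1]<-.2)&(C[...,1]>-.45)&(C[...,0]>.515)
n,l,s,ce=cv2.connectedComponentsWithStats(M.astype(np.uint8))
for i in range(1,n):
    if s[i,4]>300: r=cv2.minAreaRect(C[l==i][:,:2].astype(np.float32)*1000);print(np.round(r[0],1),np.round(r[1],1),r[2],s[i],C[l==i][:,2].mean())
E
```

```text
29.375 [ 0.5623 -0.2731  0.1118] [3.114 0.378 0.027]
cam [ 0.631 -0.254  0.313] axis [-0.24 -0.07 -0.97]
frame_window 0.67 6574 zt 0.0334 mean [ 0.5683 -0.2666] circ [ 557.7 -271.1   53.3] rect [ 558.4 -270.9] [77.1 77.1] 0.9
loupe_mid 0.77 8004 zt 0.1776 mean [ 0.5649 -0.2712] circ [ 560.8 -272.1   20.5] rect [ 565.2 -271.2] [31.8 40.7] 12.3
  spot loupe_mid 0.82 [ 0.5576 -0.2694  0.1526]
  spot loupe_mid 0.55 [ 0.5608 -0.3641  0.0322]
[ 558.3 -270.8] [74.7 74.2] 0.5805647373199463 [ 262  188  113   99 4497] 0.03223619424280137
[ 558.9 -361.6] [77.4 75.2] 0.30243778228759766 [ 375  216  101   98 5447] 0.03225858189537688
```

View pics/w10.png

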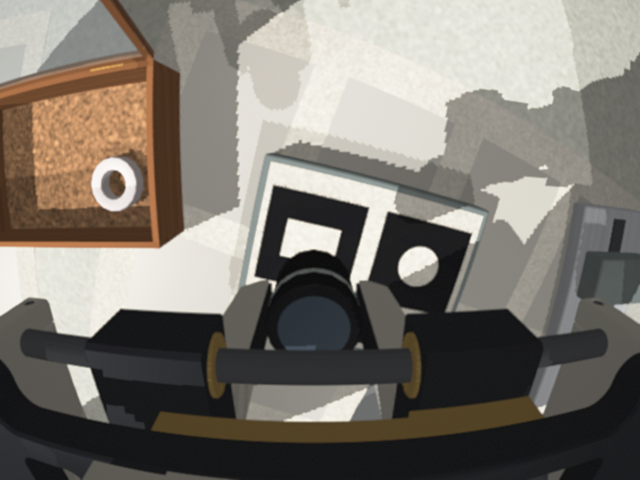

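The rectangular mask is at (312,235) and the round one at (420,265). The loupe is held at (313,310). Lowering it over the rectangular window at (0.559,−0.2705).

Call:
apply_moves(commands=[-0.3,0.2,-2.5,-0.002,0.017,0,3.5,0,0,-2.5,0,0,0,3.5,0,0,-1.5,0,0,0,3.5,0,0,0,0,0,0,3.5])

```text
t: 30.18
tool_pos: [0.5587, -0.2611, 0.0413]
orientation: [3.115, 0.395, -0.006]
force: [0.8, 0.1, -1.1]
opening: 0.0408
```

Call:
apply_moves(commands=[0.1,-0.9,-0.6,0,0,0,3.5,0,0,-0.6,0,0,0,3.5,0,0,0,0,0,0,3.5])

```text
t: 30.55
tool_pos: [0.5606, -0.2714, 0.0298]
orientation: [3.114, 0.394, -0.004]
force: [-0.1, 0.7, -1.5]
opening: 0.0409
```

Call:
apply_moves(commands=[-0.1,0.1,-0.6,0,0,0,3.5,0,0,-0.4,0,0,0,3.5,0,0,0,0,0,0,3.5])

```text
t: 30.92
tool_pos: [0.5601, -0.2707, 0.0201]
orientation: [3.113, 0.394, -0.002]
force: [-0.1, 0.1, -1.5]
opening: 0.0409
```

Call:
apply_moves(commands=[0,0,-0.2,0,0,0,3.5,0,0,-0.1,0,0,0,3.5])

```text
t: 31.18
tool_pos: [0.5606, -0.2709, 0.0199]
orientation: [3.113, 0.394, -0.001]
force: [-4.0, 1.9, 4.8]
opening: 0.0406
```

Contact (4.8 N). Releasing and rising.

Call:
apply_moves(commands=[0,0,0,0,0,0,6.5,0,0,0,0,0,0,6.5,0,0,0,0,0,0,6.5,0,0,0,0,0,0,6.5,0,0,4,0,0,0,6.5,0,0,5,0,0,0,6.5,0,0,5,0,0,0,6.5,0,0,0,0,0,0,6.5])

```text
t: 32.17
tool_pos: [0.5596, -0.2703, 0.163]
orientation: [3.113, 0.394, -0.002]
force: [-0.5, -0.3, -0.9]
opening: 0.0652
```

```bash
python3 wr.py w11 frame_window loupe_mid; python3 -c "
from h import *
print(Ro.from_rotvec(read_state()['orientation']).as_matrix().round(3))"
```

```text
32.175 [ 0.5596 -0.2703  0.163 ] [ 3.113e+00  3.940e-01 -2.000e-03]
cam [ 0.632 -0.25   0.363] axis [-0.26 -0.07 -0.96]
frame_window 0.56 4293 zt 0.0336 mean [ 0.5653 -0.2693] circ [ 559.3 -271.    52.4] rect [ 558.5 -270.6] [76.9 78. ] 0.2
  spot frame_window 0.33 [ 0.5573 -0.2685  0.0577]
loupe_mid 0.61 2393 zt 0.0857 mean [ 0.5595 -0.2698] circ [ 558.9 -269.9   20.4] rect [ 559.2 -269.7] [39.3 39.9] 12.5
  spot loupe_mid 0.77 [ 0.5575 -0.2682  0.0571]
[[ 0.968  0.249 -0.012]
 [ 0.249 -0.968  0.003]
 [-0.011 -0.006 -1.   ]]
```

View pics/w11.png

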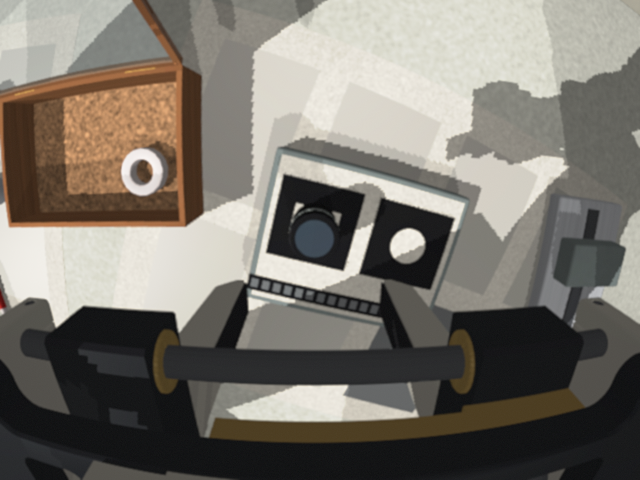

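Loupe measured at (0.559,−0.270), within 1 mm of the mask centre, its top at 85 mm: upright. It shows at (315,235) over the rectangular window. Now to shut the lid.

Call:
apply_moves(commands=[0,0,5,0,0,0,5,2.3,4.3,3,0,0,0,5,2.4,4.4,0,0,0,0,5,2.4,4.4,0,0,0,0,5,2.4,4.4,0,0,0,0,5,2.4,4.4,0,0,0,0,5,2.0,4.0,0,0,0,0,5,0,0,0,0,0,0,5])

```text
t: 33.42
tool_pos: [0.6906, 0.0008, 0.2197]
orientation: [-3.102, -0.387, 0.053]
force: [0.4, -0.2, -0.7]
opening: 0.0499
```

```bash
python3 wr.py w12 lid_tab
```

```text
33.425 [0.6906 0.0008 0.2197] [-3.102 -0.387  0.053]
cam [0.77  0.018 0.417] axis [-0.3  -0.06 -0.95]
lid_tab 0.75 3541 zt 0.2282 mean [ 0.7036 -0.0063] circ [703.6  -6.3  10.2] rect [702.9  -6.6] [10.2 19.2] 14.4
  spot lid_tab 0.91 [ 0.698  -0.0094  0.2169]
```

Call:
apply_moves(commands=[0.95,-0.8,0,0.004,-0.034,0,5,0,0,0,0,0,0,5])

```text
t: 33.83
tool_pos: [0.6995, -0.0148, 0.2208]
orientation: [-3.106, -0.377, -0.005]
force: [0.3, -0.1, 0.4]
opening: 0.05
```

Call:
apply_moves(commands=[0.1,0.7,-2,0,0,0,5,0,0,-2,0,0,0,5,0,0,-1.3,0,0,0,5,0,0,0,0,0,0,5])

```text
t: 34.33
tool_pos: [0.6989, -0.0086, 0.1623]
orientation: [-3.106, -0.374, -0.001]
force: [0.1, -0.1, -0.5]
opening: 0.0499
```

Call:
apply_moves(commands=[0,0,0,0,0,0,1.5,0,0,0,0,0,0,1.5,0,0,0,0,0,0,1.5,0,0,0,0,0,0,1.5,0,0,0,0,0,0,1.5], squeeze=10)

```text
t: 34.95
tool_pos: [0.6996, -0.0077, 0.1639]
orientation: [-3.105, -0.375, -0.004]
force: [-0.9, 0.8, -2.0]
opening: 0.0202
```

Call:
apply_moves(commands=[-3.1,-0.75,0.8,0,0,0,1.5,-3.2,-0.8,0.1,0,0,0,1.5,-3.2,-0.8,-0.6,0,0,0,1.5,-3.0,-0.7,-1.2,0,0,0,1.5])

```text
t: 35.45
tool_pos: [0.5762, -0.0377, 0.1575]
orientation: [-3.106, -0.379, -0.018]
force: [4.3, -0.6, -6.5]
opening: 0.0199
```

Call:
apply_moves(commands=[-2.7,-0.65,-2.0,0,0,0,1.5,-2.3,-0.55,-2.3,0,0,0,1.5,-1.8,-0.45,-2.7,0,0,0,1.5,-1.2,-0.3,-3.0,0,0,0,1.5,0,0,0,0,0,0,1.5])

```text
t: 36.08
tool_pos: [0.4944, -0.0576, 0.059]
orientation: [-3.107, -0.377, -0.031]
force: [1.1, -0.5, -0.8]
opening: 0.0201
```

Call:
apply_moves(commands=[-0.4,-0.1,-1.8,0,0,0,1.5,-0.25,-0.1,-1.8,0,0,0,1.5,0,0,-0.8,0,0,0,1.5,0,0,0,0,0,0,1.5])

```text
t: 36.58
tool_pos: [0.4878, -0.0592, 0.015]
orientation: [-3.106, -0.377, -0.029]
force: [-1.4, 1.7, -0.6]
opening: 0.0203
```

Call:
apply_moves(commands=[0,0,-0.4,0,0,0,1.5,0,0,0,0,0,0,5,0,0,0,0,0,0,5,0,0,0,0,0,0,5,0,0,5,0,0,0,5,0,0,5,0,0,0,5,0,0,4,0,0,0,5,0,0,0,0,0,0,5])

```text
t: 37.58
tool_pos: [0.4901, -0.0604, 0.1582]
orientation: [-3.109, -0.377, -0.038]
force: [-0.5, 0.1, 0.6]
opening: 0.0503
```

```bash
python3 wr.py w13 lid_tab jar_mid; python3 -c "
from h import *
print(Ro.from_rotvec(read_state()['orientation']).as_matrix().round(3))"
```

```text
37.575 [ 0.4901 -0.0604  0.1582] [-3.109 -0.377 -0.038]
cam [ 0.558 -0.044  0.36 ] axis [-0.24 -0.05 -0.97]
lid_tab 0.83 47325 zt 0.0675 mean [ 0.575 -0.038] circ [577.  -37.3 129.6] rect [561.8 -40.9] [184.3 221.4] 13.4
  spot lid_tab 0.74 [ 0.4837 -0.0632  0.0614]
[[ 0.971  0.239  0.012]
 [ 0.239 -0.971  0.015]
 [ 0.016 -0.012 -1.   ]]
```

Call:
apply_moves(commands=[0.3,5.5,0,-0.015,0.012,0,6.5,0.3,5.5,0,0,0,0,6.5,0.3,5.5,0,0,0,0,6.5,0.3,5.5,0,0,0,0,6.5,0.3,5.5,0,0,0,0,6.5,0.3,5.5,0,0,0,0,6.5,0.3,5.5,0,0,0,0,6.5,0.2,5.0,0,0,0,0,6.5])

```text
t: 38.83
tool_pos: [0.5012, 0.3826, 0.1376]
orientation: [3.115, 0.363, -0.03]
force: [0.0, -0.6, 0.3]
opening: 0.0647
```

Call:
apply_moves(commands=[0,0,0,0,0,0,6.5])

```text
t: 38.95
tool_pos: [0.4992, 0.3853, 0.1349]
orientation: [3.114, 0.369, -0.035]
force: [0.3, 0.2, -0.7]
opening: 0.0647
```

```bash
python3 wr.py w14 jar_mid tin_mid
```

```text
38.95 [0.4992 0.3853 0.1349] [ 3.114  0.369 -0.035]
cam [0.576 0.405 0.333] axis [-0.28 -0.07 -0.96]
jar_mid 0.57 2800 zt 0.0711 mean [0.5129 0.3809] circ [512.2 380.9  18.2] rect [512.5 381. ] [34.9 34.6] 14.7
  spot jar_mid 0.83 [0.5104 0.3828 0.0383]
tin_mid 0.9 1277 zt 0.0328 mean [0.499  0.1381] circ [498.8 136.2  19.4] rect [498.7 136.8] [36.9 36.6] 66.2
tin_mid 0.89 2631 zt 0.0532 mean [0.4817 0.2873] circ [486.7 310.4  54.2] rect [489.8 309.3] [106.4  35.4] 69.5
  spot tin_mid 0.86 [0.4773 0.2892 0.0244]
  spot tin_mid 0.74 [0.6021 0.1621 0.0191]
```

Call:
apply_moves(commands=[1.4,-0.5,0,0.003,-0.022,0,6.5,0,0,-3,0,0,0,6.5,0,0,-2,0,0,0,6.5,0,0,0,0,0,0,6.5])

```text
t: 39.7
tool_pos: [0.5196, 0.3722, 0.0878]
orientation: [3.117, 0.353, 0.015]
force: [0.2, -0.4, 0.7]
opening: 0.0651
```

Call:
apply_moves(commands=[-0.6,0.8,-1,0,0,0,6.5,0,0,-1.5,0,0,0,6.5,0,0,0,0,0,0,6.5])

```text
t: 40.08
tool_pos: [0.5141, 0.3812, 0.0629]
orientation: [3.118, 0.353, 0.018]
force: [-0.6, -0.5, -0.2]
opening: 0.0649
```

Call:
apply_moves(commands=[0,0,-2.5,0,0,0,6.5,0,0,-2.5,0,0,0,6.5,0,0,-1.8,0,0,0,6.5,-0.1,0,0,0,0,0,6.5,0,0,0,0,0,0,6.5])

```text
t: 40.7
tool_pos: [0.5149, 0.3829, -0.0039]
orientation: [3.12, 0.355, 0.025]
force: [0.4, 0.5, 0.7]
opening: 0.0653
```

Call:
apply_moves(commands=[0,-0.1,-0.8,0,0,0,6.5,0,0,-0.3,0,0,0,6.5,0,0,0,0,0,0,6.5])

```text
t: 41.08
tool_pos: [0.5163, 0.3828, -0.0134]
orientation: [3.121, 0.355, 0.03]
force: [-0.2, -0.6, 0.2]
opening: 0.0651
```

Call:
apply_moves(commands=[-0.3,-0.2,-0.1,0,0,0,4,0,0,0,0,0,0,4,0,0,0,0,0,0,4,0,0,0,0,0,0,4,0,0,0,0,0,0,4,0,0,0,0,0,0,4], squeeze=15)

```text
t: 41.82
tool_pos: [0.5135, 0.3807, -0.0139]
orientation: [3.121, 0.355, 0.031]
force: [0.1, 0.6, -1.3]
opening: 0.0439
```

Call:
apply_moves(commands=[0,0,4,0,0,0,4,0,0,4,0,0,0,4,0.6,-2.9,4,0,0,0,4,1.3,-5.8,0,0,0,0,4,1.3,-5.8,0,0,0,0,4,1.3,-5.8,0,0,0,0,4,1.3,-5.8,0,0,0,0,4,0,0,0,0,0,0,4])

```text
t: 42.82
tool_pos: [0.569, 0.1113, 0.107]
orientation: [3.118, 0.36, 0.025]
force: [-0.2, 0.8, -1.9]
opening: 0.0439
```

Call:
apply_moves(commands=[1.3,-5.6,0,0,0,0,4,1.3,-5.6,0,0,0,0,4,1.2,-5.4,0,0,0,0,4,0.5,-2.0,0,0,0,0,4,0,0,0,0,0,0,4,0,0,0,0,0,0,4])

```text
t: 43.58
tool_pos: [0.6114, -0.0731, 0.105]
orientation: [-3.118, -0.367, -0.021]
force: [0.0, 0.4, -1.9]
opening: 0.0434
```

Call:
apply_moves(commands=[0.5,-1.1,-1.5,-0.002,0.013,0,4,0,0,-1.5,0,0,0,4,0,0,0,0,0,0,4])

```text
t: 43.95
tool_pos: [0.616, -0.0787, 0.0738]
orientation: [-3.116, -0.375, 0.0]
force: [-0.1, -0.4, -2.5]
opening: 0.0438
```

```bash
python3 wr.py w15 jar_mid; python3 -c "
from h import *
print(Ro.from_rotvec(read_state()['orientation']).as_matrix().round(3))"
```

```text
43.95 [ 0.616  -0.0787  0.0738] [-3.116 -0.375  0.   ]
cam [ 0.688 -0.061  0.273] axis [-0.26 -0.06 -0.96]
jar_mid 0.83 8848 zt 0.1584 mean [ 0.6244 -0.076 ] circ [623.1 -78.   24.9] rect [621.6 -79.7] [33.2 41.5] 58.1
  spot jar_mid 0.79 [ 0.6151 -0.0736  0.1243]
[[ 0.972  0.237  0.003]
 [ 0.237 -0.972  0.002]
 [ 0.003 -0.001 -1.   ]]
```

Call:
apply_moves(commands=[0,-0.6,-1.0,0,0,0,4,0,0,-0.6,0,0,0,4,0,0,-0.4,0,0,0,4,0,0,0,0,0,0,4])

```text
t: 44.6
tool_pos: [0.6181, -0.0863, 0.056]
orientation: [-3.118, -0.374, -0.008]
force: [0.5, 0.1, -3.1]
opening: 0.0439
```

Call:
apply_moves(commands=[-0.2,0.1,-0.4,0,0,0,4,0,0,-0.3,0,0,0,4,0,0,0,0,0,0,4])

```text
t: 44.98
tool_pos: [0.616, -0.0852, 0.0487]
orientation: [-3.118, -0.374, -0.008]
force: [0.1, -1.1, -1.3]
opening: 0.044
```

Call:
apply_moves(commands=[0,0,-0.2,0,0,0,4,0,0,0,0,0,0,7.5,0,0,0,0,0,0,7.5,0,0,0,0,0,0,7.5,0,0,4,0,0,0,7.5,0,0,4,0,0,0,7.5,0,0,2,0,0,0,7.5,0,0,0,0,0,0,7.5])

```text
t: 45.98
tool_pos: [0.6164, -0.0853, 0.1504]
orientation: [-3.119, -0.374, -0.01]
force: [-0.3, 0.6, 0.5]
opening: 0.075
```

```bash
python3 wr.py w16 jar_mid lid_tab
```

```text
45.975 [ 0.6164 -0.0853  0.1504] [-3.119 -0.374 -0.01 ]
cam [ 0.687 -0.067  0.35 ] axis [-0.26 -0.06 -0.96]
jar_mid 0.88 3913 zt 0.133 mean [ 0.6163 -0.0844] circ [615.5 -84.6  18. ] rect [615.7 -84.5] [34.8 35.3] 34.9
  spot jar_mid 0.88 [ 0.6115 -0.0798  0.0973]
lid_tab 0.83 33552 zt 0.0675 mean [ 0.5881 -0.0403] circ [576.9 -37.2 130.3] rect [576.8 -37. ] [153.8 221.3] 13.6
  spot lid_tab 0.63 [ 0.5585 -0.2712  0.034 ]
```

Jar is back within 1 mm of its start. Now the tin.

Call:
apply_moves(commands=[-2.0,5.3,0,0,0,0,9.3,-2.0,5.3,0,0,0,0,9.3,-2.0,5.3,0,0,0,0,9.3,-2.0,5.3,0,0,0,0,9.3,-2.0,5.3,0,0,0,0,9.3,-2.0,5.3,0,0,0,0,9.3,-2.0,5.0,0,0,0,0,9.3,0,0,0,0,0,0,9.3])

```text
t: 47.22
tool_pos: [0.4622, 0.2914, 0.1352]
orientation: [-3.117, -0.369, 0.023]
force: [1.1, -0.6, -0.4]
opening: 0.0929
```

```bash
python3 wr.py w17 tin_mid jar_mid
```

```text
47.225 [0.4622 0.2914 0.1352] [-3.117 -0.369  0.023]
cam [0.537 0.309 0.334] axis [-0.28 -0.06 -0.96]
tin_mid 0.95 1684 zt 0.0328 mean [0.6055 0.1655] circ [605.9 164.9  19.4] rect [606.2 164.7] [36.6 37.6] 45.8
tin_mid 0.83 1559 zt 0.0329 mean [0.499  0.1375] circ [498.7 136.4  18.7] rect [498.7 136.9] [35.8 36.3] 30.3
  spot tin_mid 0.91 [0.4758 0.2909 0.0252]
  spot tin_mid 0.82 [0.6052 0.1611 0.0183]
```

Call:
apply_moves(commands=[1.0,-0.2,-2,0,0,0,9.3,0,0,-3,0,0,0,9.3,0,0,-2.5,0,0,0,9.3,0,0,0,0,0,0,9.3,0,0,0,0,0,0,9.3])

```text
t: 48.1
tool_pos: [0.4788, 0.2794, 0.0553]
orientation: [-3.122, -0.346, 0.021]
force: [1.0, 0.1, 0.5]
opening: 0.0929
```

```bash
python3 - <<'E'
from h import *
print(read_state()["tool_pos"])
m=camera_model("wrist");p,d=read_camera("wrist");R=np.array(m["R"]);t=np.array(m["t"]);K=np.array(m["intrinsics"])
v,u=np.mgrid[:480,:640];a=(u-K[0,2])/K[0,0];b=(v-K[1,2])/K[1,1];th=np.hypot(a,b)+1e-9
C=(np.stack([a*np.tan(th)/th,b*np.tan(th)/th,np.ones_like(a)],-1)*d[...,None]-t)@R
M=(abs(C[...,2]-.052)<.004)&(np.hypot(C[...,0]-.473,C[...,1]-.289)<.037)
X=C[M][:,:2].astype(np.float32)*1000;print(len(X),X.mean(0),cv2.minEnclosingCircle(X))
E
```

```text
[0.47883595 0.27939041 0.05529425]
6702 [472.86163 289.46768] ((471.1881103515625, 289.31402587890625), 28.650352478027344)
```

Call:
apply_moves(commands=[-0.7,0.9,0,0,0,0,9.3,0,0,-1,0,0,0,9.3,0,0,0,0,0,0,9.3])

```text
t: 48.52
tool_pos: [0.4726, 0.2899, 0.0468]
orientation: [-3.121, -0.347, 0.016]
force: [-0.0, 0.4, -0.6]
opening: 0.0932
```

Call:
apply_moves(commands=[-0.1,0,-2,0,0,0,9.3,0,0,-2,0,0,0,9.3,0,0,-1.8,0,0,0,9.3,0,0,0,0,0,0,9.3])

```text
t: 49.02
tool_pos: [0.4724, 0.2907, -0.0117]
orientation: [-3.12, -0.349, 0.012]
force: [0.3, -0.1, 0.0]
opening: 0.0929
```

Call:
apply_moves(commands=[-0.1,-0.1,-0.5,0,0,0,9.3,0,0,0,0,0,0,5,0,0,0,0,0,0,5,0,0,0,0,0,0,5,0,0,0,0,0,0,5,0,0,0,0,0,0,5,0,0,0,0,0,0,5], squeeze=15)

```text
t: 49.9
tool_pos: [0.4733, 0.2905, -0.0144]
orientation: [-3.118, -0.348, 0.006]
force: [-0.2, -0.1, -0.8]
opening: 0.0569
```

Call:
apply_moves(commands=[0,0,4,0,0,0,5,0,0,4,0,0,0,5,1.8,-4.2,4,0,0,0,5,2.3,-5.3,0,0,0,0,5,2.3,-5.3,0,0,0,0,5,2.3,-5.3,0,0,0,0,5,2.0,-4.6,0,0,0,0,5,0,0,0,0,0,0,5])

```text
t: 50.9
tool_pos: [0.5802, 0.0354, 0.1082]
orientation: [-3.12, -0.354, 0.008]
force: [-0.4, 0.9, -2.1]
opening: 0.0566
```

Call:
apply_moves(commands=[0.4,0,-2.0,0,0,0,5,0,0,-1.5,0,0,0,5,0,0,0,0,0,0,5])

```text
t: 51.28
tool_pos: [0.5822, 0.0378, 0.0688]
orientation: [-3.118, -0.357, 0.014]
force: [0.2, -0.8, -1.5]
opening: 0.0564
```

Call:
apply_moves(commands=[0.3,-0.4,-0.7,0,0,0,5,0,0,-0.6,0,0,0,5,0,0,0,0,0,0,5])

```text
t: 51.65
tool_pos: [0.5851, 0.0352, 0.0548]
orientation: [-3.117, -0.36, 0.014]
force: [-0.5, 0.4, -1.3]
opening: 0.0565
```

Call:
apply_moves(commands=[0,-0.1,-0.5,0,0,0,5,0,0,-0.2,0,0,0,5,0,0,0,0,0,0,5])

```text
t: 52.02
tool_pos: [0.5857, 0.0341, 0.0482]
orientation: [-3.118, -0.36, 0.012]
force: [0.6, 0.1, -1.3]
opening: 0.0568
```

Call:
apply_moves(commands=[0,0,-0.1,0,0,0,5,0,0,0,0,0,0,9,0,0,0,0,0,0,9,0,0,0,0,0,0,9,0,0,4,0,0,0,9,0,0,5,0,0,0,9,0,0,5,0,0,0,9,0,0,0,0,0,0,9])

```text
t: 53.02
tool_pos: [0.5851, 0.0341, 0.1917]
orientation: [-3.118, -0.36, 0.011]
force: [0.6, -0.3, -0.5]
opening: 0.0904
```

```bash
python3 wr.py w18 tin_mid jar_mid lid_tab loupe_mid frame_window; python3 m.py | grep -E "tin|jar|loupe"
```

```text
53.025 [0.5851 0.0341 0.1917] [-3.118 -0.36   0.011]
cam [0.659 0.051 0.391] axis [-0.27 -0.06 -0.96]
tin_mid 0.97 1292 zt 0.033 mean [0.6066 0.1633] circ [606.3 164.   19. ] rect [606.1 163.8] [37.4 36.1] 32.7
tin_mid 0.6 4444 zt 0.1153 mean [0.5845 0.0343] circ [583.6  33.8  28.6] rect [583.7  34.3] [55.7 55.3] 14.8
  spot tin_mid 0.93 [0.5843 0.0331 0.0903]
  spot tin_mid 0.84 [0.6002 0.1648 0.0204]
  spot jar_mid 0.59 [ 0.615  -0.0802  0.0984]
lid_tab 0.88 24286 zt 0.0677 mean [ 0.5779 -0.03  ] circ [577.5 -37.3 129.6] rect [561.8 -41.2] [185.2 221.4] 13.7
lid_tab 0.18 1139 zt 0.0335 mean [ 0.5761 -0.2606] circ [ 565.9 -269.7   46.7] rect [ 566.8 -270.1] [59.7 77.5] 0.9
  spot lid_tab 0.57 [ 0.4835 -0.0602  0.0632]
loupe_mid 0.7 703 zt 0.084 mean [ 0.5745 -0.256 ] circ [ 606.6 -147.5  128.7] rect [ 598.9 -145.7] [257.4  16.9] 77.0
  spot loupe_mid 0.95 [ 0.5596 -0.2665  0.0578]
frame_window 0.67 1133 zt 0.0335 mean [ 0.5754 -0.2603] circ [ 565.9 -269.4   46.5] rect [ 566.9 -270. ] [59.4 77.5] 1.3
  spot frame_window 0.91 [ 0.5585 -0.2731  0.0325]
top tin_mid 0.85 n 295 zt 0.1214 
[... 217 characters left out ...]
7  0.1373] circ 498 135 19 rect [498.2 135.4] [36. 32.] 0.0
top loupe_mid 0.76 n 220 zt 0.09 mean [ 0.5576 -0.269 ] circ 557 -270 22 rect [ 558.4 -268.7] [37. 37.] 70.3
side tin_mid 0.75 n 525 zt 0.1172 mean [0.5835 0.0384] circ 586 37 30 rect [585.2  36.7] [54. 58.] 35.7
side tin_mid 0.72 n 241 zt 0.0351 mean [0.4988 0.1391] circ 501 136 21 rect [498.8 137.4] [35. 40.] 0.7
side tin_mid 0.64 n 224 zt 0.0353 mean [0.6064 0.1678] circ 607 166 20 rect [608.  166.6] [35. 36.] 40.9
side jar_mid 0.63 n 378 zt 0.1349 mean [ 0.6151 -0.08  ] circ 618 -84 22 rect [618.5 -81.6] [33. 37.] 70.9
side loupe_mid 0.75 n 257 zt 0.0874 mean [ 0.5596 -0.2653] circ 563 -268 22 rect [ 561.4 -267.7] [36. 42.] 30.9
```

View pics/w18.png

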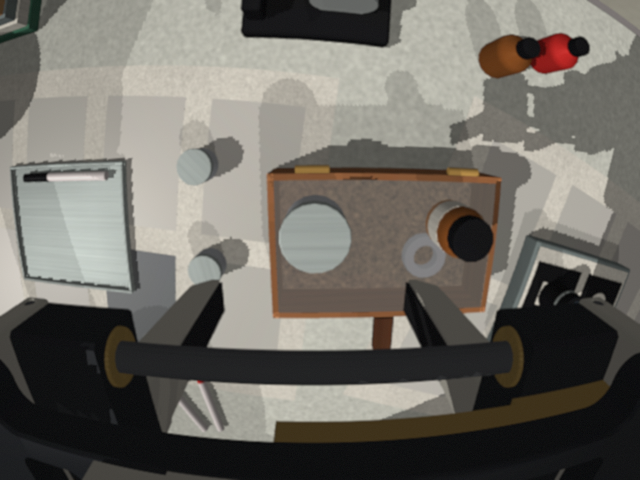

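The last picture shows the tin (315,238) and the jar (468,232) upright on the shut lid and the loupe on the rectangular mask. The measured positions agree, and the arm is clear of everything. Handing in.

```bash
python3 -c "
from plant import *
print(close_job())"
```

```text
the job is handed in; nothing more can be done
None
```

The job is done and handed in at about t = 53 s. I moved the tin and jar to the near tray, opened the lid to its stop, and stood the loupe on the rectangular mask. Then I shut the lid and put the tin and jar back.

**Last checks:**
- **Tin:** at (0.5836, 0.0340), under 1 mm from its measured start of (0.5835, 0.0338).
- **Jar:** at (0.6155, −0.0846), against a start of (0.615, −0.0847). This was measured just after it was set down. In the last look the jar's outline was found only by the side camera, which agreed with that camera's own reading at the start to about 1 mm.
- **Loupe:** about 1 mm from the mask centre, with its top at about 85 mm, so it stands upright. The window is taken to be at the middle of its mask plate.
- **Lid:** the upper face read 67.5 to 67.7 mm, the same as before opening, so it is shut.
- **Arm:** the gripper was clear of everything.

**Disagreement:** the real fingertips are about 34 mm behind the reported TCP along the tool. The first grasp on the tin therefore closed in the air just above it without touching it. I measured the offset with the wrist camera's depth picture and corrected for it in every later move.

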